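Roll the hand-rest rod onto the ruled line

TASK

On the painting board, roll the wooden hand-rest rod over to the ruled line by pushing its upper side with the fingertips, and leave it lying still, centred over the line along its whole length and about midway along the line. Let it turn over as it goes rather than dragging it, never pick it up, and leave the jars, the water pot and the eraser where they are.

Things in the scene. Friction and masses are not known exactly. Their poses are not given: they have to be found in the camera images.
- rod: Waxed, very slick light-wood cylinder with a brass band at each end, 30 mm in diameter, 140 mm long, about 85 g, lying on the board, which it grips. Pushed at mid-height (19 mm above the table) or up to about 28 mm, it rolls ahead of a finger; stops soon after it unless fast. Fingers slip over its very top (34 mm). Origin at its centre, on its axis; x along it, at the start within 0.07 rad of the line.
- rod_end_a (a point): Centre of the rod's end face at its own -x end (70 mm from its centre, on the axis).
- rod_end_b (a point): Centre of the rod's end face at its own +x end (70 mm from its centre, on the axis).
- line: The ruled line: a straight dark line 4 mm wide and 230 mm long drawn on the board, flat (no step). Origin at its middle, on the board's top face, 4 mm above the table. Its x axis runs along the line (roughly away from the robot), y across it, z up. The rod starts 80 to 125 mm to one side of it, either side.
- board: Painting board: flat matt grey panel 260 x 420 x 4 mm, fixed to the table. Origin at the centre of its underside, on the table; x along its 260 mm side, y along its 420 mm side. The line is parallel to its x axis.
- jar: Closed paint jar of clear glass with white cap, 40 mm in diameter, 52 mm tall, standing loose on the board on the other side of the line from the rod, 80 to 125 mm from the line; to be left alone. Origin at the centre of its underside.
- jar2: Closed paint jar of green glass with white cap, 40 mm in diameter, 52 mm tall, standing loose on the table beyond the board; to be left alone. Origin at the centre of its underside.
- pot: Open steel water pot, empty, 76 mm in diameter, 75 mm tall, standing loose on the table on the left (+y) of the board; to be left alone. Origin at the centre of its underside.
- eraser: Dark rubber eraser 45 x 22 x 13 mm lying loose on the table on the right (-y) of the board; to be left alone. Origin at the centre of its underside.
Mind the look-alikes: they are no part of the job. There is more than one size of the rod; the job needs the smallest.

How it is judged:
By the outcome, as a careful person would: the job done as asked, in the order asked, and still so for the second after the job is handed in, with the robot touching nothing.
It also fails if it takes over 38 s, if anything falls off the work surface, if the arm or the gripper's body presses on something with over 40 N, if the wrist force passes 120 N, or if a joint passes its speed limit or range.

ROBOT

A 6-joint arm with a two-finger parallel gripper is mounted at the origin on the work surface. World frame = base frame: x ahead of the robot, y to its left, z up, the work surface at z = 0. Lengths are in mm, angles in rad, forces in N, time in s.
With the tool pointing down it reaches from about 300 to 950 mm from the base axis. Payload 3.1 kg.
Tool frame: the origin (TCP) lies on the centre line of the jaws, within the pads' length; the fingertips stand 14 mm ahead of it and the grasp point (between the pads) lies 5 mm behind it; z points along the fingers, y is the line along which they close (so a half turn about z gives the same grasp; the last joint's range is limited). The gripper opens to 85 mm and grips with 20 to 120 N. Pads are 22 mm wide; open, the fingers measure 114 mm over their backs; the gripper's body (76 mm by 85 mm) begins 54 mm behind the grasp point. The pads swing forward as they close: fully open they stand 13 mm farther back than shut.
Start: joints at [-1.377, 0.308, 1.634, -0, 1.2, -0.07], TCP at [162.942, -603.392, 245.272] pointing down, gripper open.
Joint ranges: [-3.06, 3.06], [-0.79, 1.96], [0.05, 2.63], [-1.19, 4.34], [0.05, 2.64], [-2.94, 2.94]. Speed limits (rad/s): [2.79, 2.79, 3.14, 3.14, 3.14, 3.14].

INTERFACE

Orientations are given as a unit quaternion [w, x, y, z].
In Python, from workcell import readout, optics, ticket gives the robot as it stands.
- The arm moves only by the shell command python3 -m creep 'ROWS'. ROWS is JSON, a list that holds one entry, the list of rows, each a list of 7 numbers: the shift along the tool's x, y, z in cm, then the turn, a rotation vector about the tool's x, y, z in degrees, then the finger opening in cm, from 0 to 8.54. A call has exactly 8 rows; each row is the pose to reach, as a shift and turn from the pose commanded when the call began, along the tool's axes at that moment; what a row does not reach only later rows make up. A row lasts 1/10 s, in which the tool goes at most 50 mm and 8.59 degrees, less where a joint would pass 70% of its speed; a pose out of reach is approached as far as the arm can. A call with a gripper value outside its range is refused whole. The fingers move at their own pace and stop on an object; the grip force is fixed at half the most. Time passes only in rows, so rows that repeat a pose let the fingers close, or fill a call up. It gives the time, the measured TCP pose, the force, the opening and the grip force at its end, in the units of the state.
- readout.state(): the state, without advancing time (a new reading comes with each control period).
- optics.capture(name): name is "scene" or "top" or "wrist"; returns the picture (384x512x3 uint8, red, green, blue); there is no depth.
- optics.get_calibration(name): a dict with "fovy" (degrees; the focal length in pixels is half the picture's height over the tangent of half this angle, whatever the lens; pixels are square), "cx", "cy" (the principal point, pixels), "world_to_cam" (4x4, takes a point from world to camera coordinates). Camera axes: x right, y up, looking along -z (the intrinsics and any distortion apply to the point x, -y, -z); pixel columns grow to the right and rows downward; lengths in mm; the calibration is good to about 2 mm. A picture is of the moment at which its call begins: read the wrist's pose just before it. get_calibration takes no time and is no camera call; for the wrist camera it gives the pose at the moment of the call.
- ticket.hand_in(): hands the job in; it is judged then, once.
The state is a dict: "clock": time; "qpos": joint angles; "qd": joint speeds; "effort": joint torques, N m; "position": TCP position; "tcp_rot": TCP orientation; "ft_force": force on the tool from outside, world axes, zero at the start; "ft_torque": the same for the moment, N m; "gripper_width": finger opening in mm; "finger_force": force on a finger pad.
Only numpy, scipy, OpenCV 4.12 (cv2) and the standard library are available. Lean on these libraries where they do the work, as an engineer would, in place of code of your own. Each camera call takes 0.05 s, during which the arm holds its last target. There are 200 camera calls.

## Working session

There is one attempt and no reset: what is moved stays moved. The work goes in short steps, Python scripts to look and compute and a shell command to move; the robot and the scene stay as the last step left them, time stands still between calls to the robot, and variables do not carry over. Pictures are saved under pics/ and viewed, at most 10 in all, crops included, and the job is handed in when it is done.

```bash
mkdir -p pics; python3 - <<'E'
from workcell import readout, optics
import cv2,numpy as np
s=readout.state();print(s['clock'],s['position'],s['tcp_rot'],s['gripper_width'])
for n in("top","scene"):
    im=optics.capture(n);cv2.imwrite(f'pics/{n}0.png',im[:,:,::-1]);c=optics.get_calibration(n);print(n,c)
E
```

```text
0.0 [ 162.7721595  -602.60110676  244.02486162] [-1.16938127e-03  9.91312930e-01  1.31519201e-01 -8.27425303e-05] 85.46204145729025
top {'fovy': 57.47037387171457, 'cx': 255.2743605044784, 'cy': 190.15523857166463, 'world_to_cam': array([[ 2.79094427e-02, -9.99609155e-01,  1.61244430e-03,
         6.03656418e+00],
       [ 9.86231062e-01,  2.77988849e-02,  1.63019984e-01,
        -5.28852952e+02],
       [-1.63001092e-01, -2.95955423e-03,  9.86621450e-01,
        -8.75353381e+02],
       [ 0.00000000e+00,  0.00000000e+00,  0.00000000e+00,
         1.00000000e+00]])}
scene {'fovy': 54.418231884146536, 'cx': 260.2287222170542, 'cy': 193.81716478940095, 'world_to_cam': array([[-2.36640076e-01,  9.71493879e-01,  1.41816087e-02,
         1.02649571e+02],
       [-7.93190272e-01, -2.01596625e-01,  5.74637271e-01,
         3.76082604e+02],
       [ 5.61115555e-01,  1.24733494e-01,  8.18285335e-01,
        -1.47452739e+03],
       [ 0.00000000e+00,  0.00000000e+00,  0.00000000e+00,
         1.00000000e+00]])}
```

View pics/top0.png

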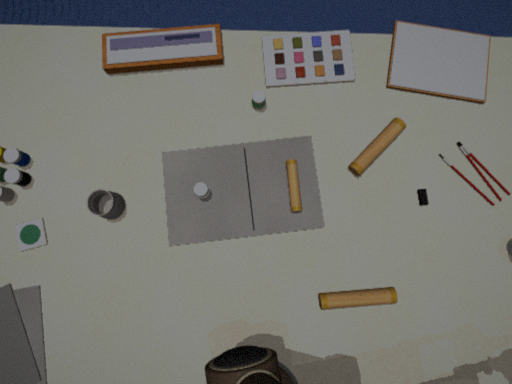

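View pics/scene0.png

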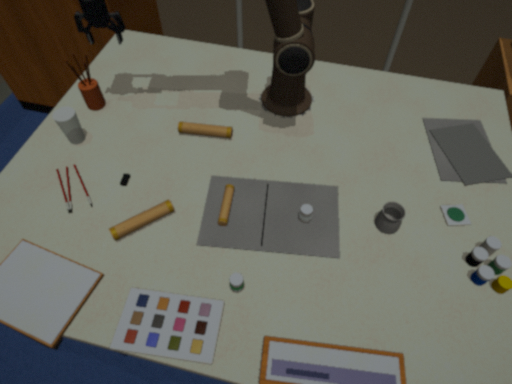

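Rod-like things in the top view: (293,186) on the board, (377,146) and (358,298) on the table. The one on the board is the shortest, lies near-parallel to the line and sits beside it, so it fits. I'll measure it and confirm with a crop.

```bash
cat > h.py <<'E'
import cv2,numpy as np
from workcell import readout,optics
def ray(c,uv,z):
    f=192/np.tan(np.radians(c['fovy']/2));M=c['world_to_cam'];R=M[:3,:3];o=-R.T@M[:3,3]
    d=R.T@np.array([(uv[0]-c['cx'])/f,-(uv[1]-c['cy'])/f,-1.]);return o+d*(z-o[2])/d[2]
def px(c,p):
    f=192/np.tan(np.radians(c['fovy']/2));q=c['world_to_cam'][:3,:3]@p+c['world_to_cam'][:3,3]
    return np.array([c['cx']+f*q[0]/-q[2],c['cy']-f*q[1]/-q[2]])
def blobs(m,amin=20):
    n,l,st,ce=cv2.connectedComponentsWithStats(m.astype(np.uint8))
    return [(l==i) for i in range(1,n) if st[i,4]>=amin]
def axis(b):
    ys,xs=np.nonzero(b);(cx,cy),(w,h),a=cv2.minAreaRect(np.c_[xs,ys].astype(np.float32))
    vx,vy,x,y=cv2.fitLine(np.c_[xs,ys].astype(np.float32),cv2.DIST_L2,0,.01,.01).ravel()
    t=(xs-x)*vx+(ys-y)*vy;d=np.array([vx,vy]);o=np.array([x,y]);return o+d*(t.min()-.5),o+d*(t.max()+.5)
def rodmask(im):
    h=cv2.cvtColor(im,cv2.COLOR_RGB2HSV);return (h[...,0]<30)&(h[...,1]>95)&(h[...,2]>70)
E
python3 - <<'E'
from h import *
for n in("top","scene"):
    im=optics.capture(n);c=optics.get_calibration(n)
    print(n)
    for b in blobs(rodmask(im),150):
        a,e=axis(b);A,B=ray(c,a,19),ray(c,e,19);L=np.linalg.norm(A-B)
        if L<320 and b.sum()<4000: print('rod',a.round(),e.round(),A.round(1),B.round(1),'L',L.round(),'mid',((A+B)/2).round(1))
    g=cv2.cvtColor(im,cv2.COLOR_RGB2GRAY)
    x0,y0,x1,y1=(240,140,262,236) if n=="top" else (255,176,276,252)
    m=np.zeros_like(g,bool);m[y0:y1,x0:x1]=g[y0:y1,x0:x1]<(75 if n=="top" else 75)
    bb=max(blobs(m,10),key=lambda b:b.sum());a,e=axis(bb);A,B=ray(c,a,4),ray(c,e,4);print('line',bb.sum(),a,e,A.round(1),B.round(1),np.linalg.norm(A-B),'mid',((A+B)/2).round(1),'ang',np.arctan2(*(B-A)[1::-1]))
    if n=="top":
        cv2.imwrite('pics/crop1.png',cv2.resize(im[130:250,155:330,::-1],None,fx=4,fy=4,interpolation=cv2.INTER_CUBIC))
E
```

```text
top
rod [354. 170.] [402. 120.] [ 594.8 -245.4   19. ] [ 743.1 -383.7   19. ] L 203.0 mid [ 668.9 -314.5   19. ]
rod [467. 153.] [506. 197.] [ 651.3 -557.5   19. ] [ 531.5 -652.7   19. ] L 153.0 mid [ 591.4 -605.1   19. ]
rod [290. 159.] [296. 211.] [622.2 -72.9  19. ] [478. -90.  19.] L 145.0 mid [550.1 -81.4  19. ]
rod [319. 301.] [397. 295.] [ 249.6 -151.5   19. ] [ 271.  -351.4   19. ] L 201.0 mid [ 260.3 -251.5   19. ]
line 118 [243.79662911 147.52045643] [253.43711419 229.56957604] [654.8  56.4   4. ] [427.5  22.9   4. ] 229.6895808447363 mid [541.1  39.7   4. ] ang -2.9952994324928177
scene
rod [78. 87.] [97. 82.] [ 162.9 -804.7   19. ] [ 116.4 -745.3   19. ] L 75.0 mid [ 139.6 -775.    19. ]
rod [177. 126.] [232. 132.] [ 267.4 -350.1   19. ] [ 247.5 -150.9   19. ] L 200.0 mid [ 257.5 -250.5   19. ]
rod [221. 225.] [230. 184.] [625.5 -73.   19. ] [469.3 -91.6  19. ] L 157.0 mid [547.4 -82.3  19. ]
rod [111. 234.] [172. 204.] [ 732.4 -378.6   19. ] [ 590.5 -243.1   19. ] L 196.0 mid [ 661.4 -310.8   19. ]
rod [ 15. 345.] [110. 285.] [1073.5 -462.2   19. ] [ 876.4 -310.    19. ] L 249.0 mid [ 974.9 -386.1   19. ]
rod [503. 294.] [505. 275.] [644.  723.8  19. ] [584.  737.2  19. ] L 61.0 mid [614.  730.5  19. ]
line 120 [261.07581226 245.51053832] [267.50934627 183.44645939] [654.2  56.2   4. ] [428.1  23.2   4. ] 228.475899900269 mid [541.2  39.7   4. ] ang -2.996713015136005
```

View pics/crop1.png

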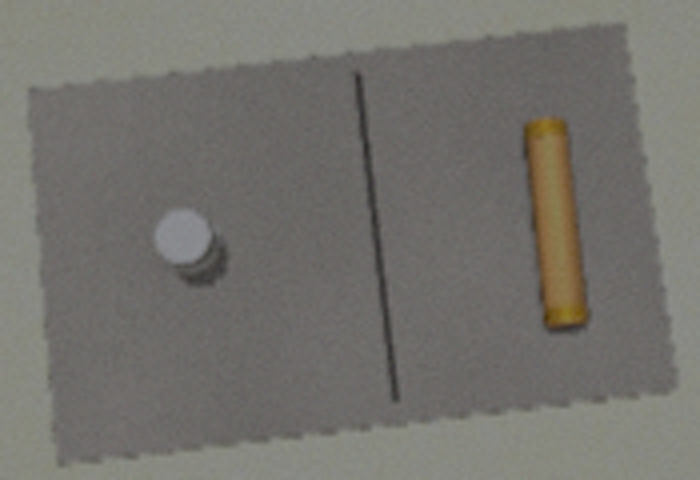

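The crop confirms the shortest rod, with brass ends, on the board at crop (555,220), right (-y) of the line. The jar is on the other side at (185,240). I'll set both open fingertips along the line direction behind the rod.

```bash
python3 -m creep '[[[3.2,-2.3,0.5,0,0,-5.2,8.5],[6.4,-4.6,1,0,0,-10.4,8.5],[9.6,-6.9,1.5,0,0,-15.6,8.5],[12.8,-9.2,2,0,0,-20.8,8.5],[16,-11.5,2.5,0,0,-26,8.5],[19.2,-13.8,3,0,0,-31.2,8.5],[22.4,-16.1,3.5,0,0,-36.4,8.5],[25.3,-18.2,4,0,0,-41.6,8.5]]]'
cat > go.py <<'E'
import sys
from h import *
from scipy.spatial.transform import Rotation as Ro
e=np.array([.9894,.1451,0]);n=np.array([-.1451,.9894,0]);m=np.array([541.1,39.7,4])
s=readout.state();p=s['position'];R=Ro.from_quat(s['tcp_rot'],scalar_first=True).as_matrix()
al,ac,z=map(float,sys.argv[1:4]);t=m+al*e+ac*n;t[2]=z
y=e;T=np.c_[np.cross(y,[0,0,-1]),y,[0,0,-1]]
print('t',s['clock'],'along/across/z',(p-m)@e,(p-m)@n,p[2],'F',s['ft_force'].round(1) if hasattr(s['ft_force'],'round') else s['ft_force'])
print('shift cm',(R.T@(t-p)/10).round(2),'turn',np.degrees(Ro.from_matrix(R.T@T).as_rotvec()).round(2))
E
python3 go.py -8 -159 100
```

```text
clock: 1.0
position: [360.6, -360.1, 205.0]
tcp_rot: [-0.0, 0.879, 0.477, 0.0]
ft_force: [-0.2, 0.5, -0.1]
gripper_width: 84.9
finger_force: 0.0
t 1.0 along/across/z -236.63929431640702 -369.36697221428324 205.0269311861573 F [-0.2  0.5 -0.1]
shift cm [30.9   3.23 10.51] turn [ 1.000e-02 -1.000e-02 -4.141e+01]
```

```bash
python3 -m creep '[[[3.9,0.4,1.3,0,0,-5.2,8.5],[7.8,0.8,2.6,0,0,-10.4,8.5],[11.7,1.2,3.9,0,0,-15.6,8.5],[15.6,1.6,5.2,0,0,-20.8,8.5],[19.5,2,6.5,0,0,-26,8.5],[23.4,2.4,7.8,0,0,-31.2,8.5],[27.3,2.8,9.1,0,0,-36.4,8.5],[30.9,3.2,10.5,0,0,-41.4,8.5]]]'
python3 go.py -8 -159 50
python3 - <<'E'
from h import *
im=optics.capture('scene');a=cv2.resize(im[130:260,140:300,::-1],None,fx=3,fy=3,interpolation=cv2.INTER_CUBIC)
w=optics.capture('wrist')[:,:,::-1];cv2.imwrite('pics/w2.png',np.hstack([a[:384],w[:a.shape[0]][:384]])[:, :800] if 0 else np.hstack([cv2.resize(a,(340,276)),cv2.resize(w,(368,276))]))
E
```

```text
clock: 1.8
position: [557.1, -119.4, 99.8]
tcp_rot: [0.0, 0.654, 0.757, 0.0]
ft_force: [1.1, 0.5, 0.6]
gripper_width: 85.2
finger_force: 0.0
t 1.8 along/across/z -7.245335058485714 -159.7665135313447 99.81354923131138 F [1.1 0.5 0.6]
shift cm [ 0.08 -0.08  4.98] turn [0.02 0.01 0.01]
```

View pics/w2.png

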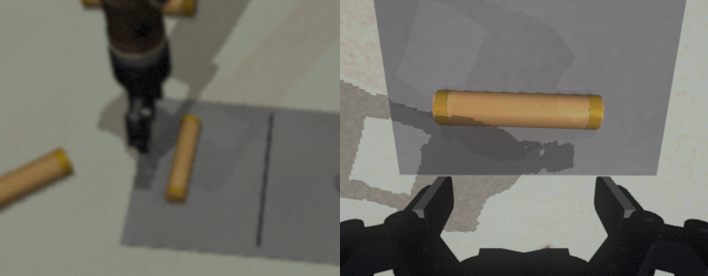

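The wrist view (right half) shows the rod squarely ahead, with both fingertips at about (450,178) and (598,178), symmetric about it. Next I'll estimate fingertip height from their spacing and measure the rod from here.

```bash
cat > rod.py <<'E'
from h import *
e=np.array([.9894,.1451,0]);n=np.array([-.1451,.9894,0]);m=np.array([541.1,39.7,4])
def rod(cam):
    c=optics.get_calibration(cam);im=optics.capture(cam)
    bs=[]
    for b in blobs(rodmask(im),150):
        a,d=axis(b);A,B=ray(c,a,19),ray(c,d,19);C=(A+B)/2
        if 110<np.linalg.norm(A-B)<175 and abs((C-m)@n)<150 and abs((C-m)@e)<60:
            if (B-A)@e<0:A,B=B,A
            print(cam,'rod along/across',((C-m)@e).round(1),((C-m)@n).round(1),'ends across',((A-m)@n).round(1),((B-m)@n).round(1),'L',np.linalg.norm(A-B).round(1))
    return im,c
if __name__=='__main__':
    for k in('top','scene','wrist'):rod(k)
E
python3 - <<'E'
from rod import *
for k in('top','scene'):rod(k)
im,c=rod('wrist');f=192/np.tan(np.radians(c['fovy']/2));p=readout.state()['position']
g=cv2.cvtColor(im,cv2.COLOR_RGB2GRAY)
M=c['world_to_cam'];R=M[:3,:3];print('f',f,'cam rel tcp',(-R.T@M[:3,3]-p).round(1),'view dir',(-R[2]).round(3))
# predicted pixels of fingertip front-inner edges for various tip distance ahead of TCP
for d in(-14,-7,0,7,14):
    print(d,[px(c,p+s*42.5*e+11*n+[0,0,-d]).round(0) for s in(-1,1)])
cv2.imwrite('pics/tip.png',cv2.resize(im[225:345,110:400,::-1],None,fx=2.7,fy=2.7))
E
```

```text
scene rod along/across -11.5 -121.7 ends across -119.6 -123.8 L 157.4
wrist rod along/across -10.0 -120.6 ends across -118.6 -122.7 L 149.7
f 334.25687991748697 cam rel tcp [-10.2  70.7 128.6] view dir [ 0.037 -0.275 -0.961]
-14 [array([145., 260.]), array([369., 259.])]
-7 [array([150., 251.]), array([363., 251.])]
0 [array([155., 244.]), array([358., 243.])]
7 [array([160., 237.]), array([353., 236.])]
14 [array([164., 231.]), array([349., 230.])]
```

View pics/tip.png

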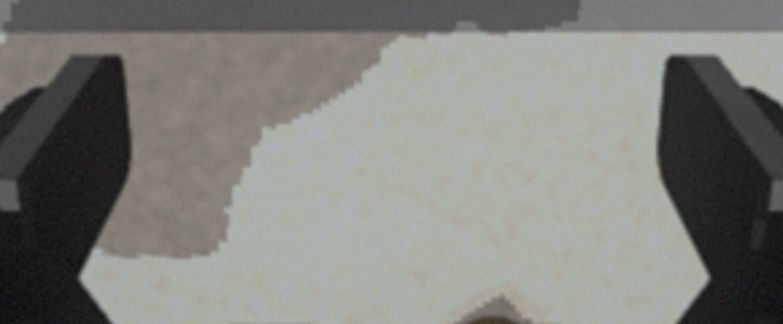

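Open fingertips are level with the TCP (row 245 matches d≈0), so TCP z of about 23 puts them at 22 mm. Descending behind the rod.

```bash
python3 -m creep '[[[0,0,1.5,0,0,0,8.5],[0,0,3,0,0,0,8.5],[0,0,4.5,0,0,0,8.5],[0,0,5.8,0,0,0,8.5],[0,0,6.8,0,0,0,8.5],[0,0,7.4,0,0,0,8.5],[0,0,7.7,0,0,0,8.5],[0,0,7.7,0,0,0,8.5]]]'
python3 -m creep '[[[0.5,0,0,0,0,0,8.5],[1,0,0,0,0,0,8.5],[1.4,0,0,0,0,0,8.5],[1.8,0,0,0,0,0,8.5],[2.2,0,0,0,0,0,8.5],[2.6,0,0,0,0,0,8.5],[2.9,0,0,0,0,0,8.5],[3.1,0,0,0,0,0,8.5]]]'
python3 go.py -8 -40 23; python3 rod.py
```

```text
clock: 2.85
position: [556.0, -120.9, 22.9]
tcp_rot: [-0.0, 0.655, 0.755, -0.0]
ft_force: [0.0, 0.5, 0.8]
gripper_width: 84.8
finger_force: 0.0
clock: 3.65
position: [551.6, -89.9, 23.3]
tcp_rot: [-0.0, 0.655, 0.755, -0.0]
ft_force: [-0.1, -0.1, -0.7]
gripper_width: 85.4
finger_force: 0.1
t 3.65 along/across/z -8.431319613857971 -129.77250305370063 23.250321278178284 F [-0.1 -0.1 -0.7]
shift cm [8.98 0.01 0.03] turn [-0.01 -0.   -0.22]
scene rod along/across -11.4 -104.9 ends across -102.6 -107.3 L 156.0
wrist rod along/across -9.4 -103.7 ends across -102.1 -105.4 L 155.9
```

The rod rolls ahead of the fingers (contact model holds: -104). Continuing.

```bash
python3 -m creep '[[[0.5,0,0,0,0,0,8.5],[1.1,0,0,0,0,0,8.5],[1.7,0,0,0,0,0,8.5],[2.3,0,0,0,0,0,8.5],[2.9,0,0,0,0,0,8.5],[3.5,0,0,0,0,0,8.5],[4.1,0,0,0,0,0,8.5],[4.6,0,0,0,0,0,8.5]]]'
python3 -m creep '[[[0.5,0,0,0,0,0,8.5],[1.1,0,0,0,0,0,8.5],[1.7,0,0,0,0,0,8.5],[2.3,0,0,0,0,0,8.5],[2.8,0,0,0,0,0,8.5],[3.2,0,0,0,0,0,8.5],[3.5,0,0,0,0,0,8.5],[3.7,0,0,0,0,0,8.5]]]'
python3 go.py -8 -26 23; python3 rod.py
```

```text
clock: 4.6
position: [545.1, -44.1, 23.3]
tcp_rot: [-0.0, 0.655, 0.755, 0.0]
ft_force: [-0.0, -0.5, -0.5]
gripper_width: 84.9
finger_force: 0.0
clock: 5.4
position: [539.9, -7.8, 23.3]
tcp_rot: [-0.0, 0.655, 0.755, -0.0]
ft_force: [0.5, -0.2, 0.9]
gripper_width: 85.1
finger_force: 0.0
t 5.4 along/across/z -8.05141013245972 -46.872698726915054 23.262853551836464 F [ 0.5 -0.2  0.9]
shift cm [ 2.09 -0.    0.03] turn [-0.    0.   -0.22]
scene rod along/across -8.6 -21.5 ends across -18.2 -24.9 L 153.4
wrist rod along/across -9.0 -21.6 ends across -21.0 -22.2 L 155.7
```

```bash
python3 -m creep '[[[0.3,0,0,0,0,0,8.5],[0.7,0,0,0,0,0,8.5],[1.0,0,0,0,0,0,8.5],[1.3,0,0,0,0,0,8.5],[1.5,0,0,0,0,0,8.5],[1.7,0,0,0,0,0,8.5],[1.8,0,0,0,0,0,8.5],[1.8,0,0,0,0,0,8.5]]]'
python3 go.py -8 -26 23; python3 rod.py
python3 - <<'E'
from h import *
c=optics.get_calibration('wrist');im=optics.capture('wrist');g=cv2.cvtColor(im,cv2.COLOR_RGB2GRAY)
cv2.imwrite('pics/w3.png',im[:,:,::-1])
E
```

```text
clock: 6.35
position: [537.4, 9.8, 23.3]
tcp_rot: [-0.0, 0.655, 0.755, 0.0]
ft_force: [0.3, -0.5, -0.0]
gripper_width: 85.2
finger_force: 0.0
t 6.35 along/across/z -7.991316543734596 -29.002228509238062 23.250085837905456 F [ 0.3 -0.5 -0. ]
shift cm [ 0.3  -0.    0.03] turn [-0.   -0.   -0.22]
scene rod along/across -7.4 -3.3 ends across -0.5 -6.1 L 152.1
wrist rod along/across -8.9 -3.7 ends across -3.3 -4.1 L 155.7
```

View pics/w3.png

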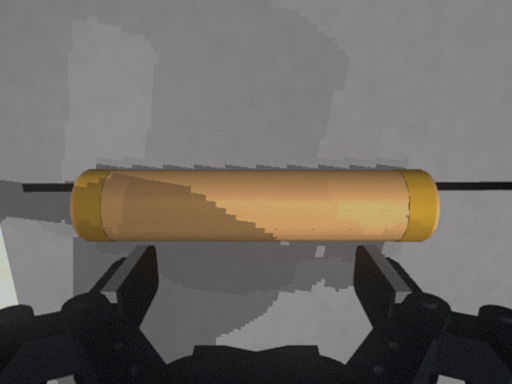

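The view shows the rod parallel to the line, with line stubs emerging at both ends (left row 187, right row 186). I'll measure line and rod in this same camera.

```bash
cat > both.py <<'E'
from rod import *
im,c=rod('wrist');g=cv2.cvtColor(im,cv2.COLOR_RGB2GRAY).astype(int)
P=[]
for u in list(range(30,62,4))+list(range(450,506,6)):
    lo=150;hi=240;col=cv2.blur(g.astype(np.float32),(5,1))[lo:hi,u];k=col-np.median(col)
    w=np.where(col<np.percentile(col,50)-12,1,0); i=int(np.argmin(col));r=np.arange(max(0,i-5),min(len(col),i+6));wt=np.clip(np.median(col[r])-col[r],0,None)
    q=ray(c,(u,lo+(r*wt).sum()/wt.sum()),4);P.append(((q-m)@e,(q-m)@n))
P=np.array(P);print('line in wrist: left',np.median(P[:8],0).round(1),'right',np.median(P[8:],0).round(1))
# rod silhouette edges mid-axis at several columns, exact tangents
h=rodmask(im)
for u in(120,256,390):
    r=np.nonzero(h[:,u])[0];r=r[(r>120)&(r<270)];a=ray(c,(u,r.min()-.5),19);b=ray(c,(u,r.max()+.5),19)
    o=-c['world_to_cam'][:3,:3].T@c['world_to_cam'][:3,3]
    # bisect tangent angles in (across, z) plane
    t=[np.arctan2((x-o)@n,o[2]-19) for x in(a,b)];y=(o-m)@n+(o[2]-19)*np.tan(sum(t)/2)
    print('rod at along',((a-m)@e).round(0),'across',y.round(2),'rows',r.min(),r.max())
E
python3 both.py
```

```text
wrist rod along/across -8.9 -3.7 ends across -3.2 -4.2 L 155.7
line in wrist: left [-106.     0.2] right [93.4  0.5]
rod at along -64.0 across -3.07 rows 170 239
rod at along -8.0 across -3.55 rows 170 240
rod at along 46.0 across -4.03 rows 171 240
```

Needs about 3.8 mm more, with about 0.5° of turn.

```bash
python3 -m creep '[[[0.05,0,0,0,0,-0.1,8.5],[0.12,0,0,0,0,-0.2,8.5],[0.2,0,0,0,0,-0.3,8.5],[0.27,0,0,0,0,-0.4,8.5],[0.33,0,0,0,0,-0.5,8.5],[0.37,0,0,0,0,-0.5,8.5],[0.38,0,0,0,0,-0.5,8.5],[0.38,0,0,0,0,-0.5,8.5]]]'
python3 both.py
```

```text
clock: 7.4
position: [536.9, 13.5, 23.2]
tcp_rot: [-0.0, 0.652, 0.758, -0.0]
ft_force: [0.2, 0.5, 0.0]
gripper_width: 85.1
finger_force: 0.0
wrist rod along/across -8.9 -0.5 ends across -0.1 -0.9 L 155.5
line in wrist: left [-106.8    0.6] right [93.9  0.6]
rod at along -64.0 across -0.09 rows 171 240
rod at along -9.0 across -0.29 rows 172 241
rod at along 46.0 across -0.49 rows 173 242
```

```bash
python3 -m creep '[[[0.01,0,0,0,0,-0.1,8.5],[0.03,0,0,0,0,-0.2,8.5],[0.05,0,0,0,0,-0.2,8.5],[0.06,0,0,0,0,-0.2,8.5],[0.07,0,0,0,0,-0.2,8.5],[0.08,0,0,0,0,-0.2,8.5],[0.08,0,0,0,0,-0.2,8.5],[0.08,0,0,0,0,-0.2,8.5]]]'
python3 both.py
```

```text
clock: 8.25
position: [536.8, 14.3, 23.3]
tcp_rot: [-0.0, 0.651, 0.759, 0.0]
ft_force: [-0.1, 0.7, -0.2]
gripper_width: 84.7
finger_force: 0.0
wrist rod along/across -8.9 0.4 ends across 0.9 0.0 L 155.5
line in wrist: left [-107.     0.4] right [94.1  0.4]
rod at along -64.0 across 0.93 rows 170 239
rod at along -9.0 across 0.48 rows 172 241
rod at along 46.0 across 0.47 rows 173 242
```

Centred within about 0.5 mm. Backing off horizontally, then up, and a final check.

```bash
python3 -m creep '[[[-0.3,0,0,0,0,0,8.5],[-1,0,0,0,0,0,8.5],[-2,0,0,0,0,0,8.5],[-3,0,0,0,0,0,8.5],[-4,0,-1,0,0,0,8.5],[-5,0,-3,0,0,0,8.5],[-6,0,-5,0,0,0,8.5],[-6,0,-7,0,0,0,8.5]]]'
python3 rod.py; python3 - <<'E'
from h import *
im=optics.capture('wrist');t=optics.capture('top')
cv2.imwrite('pics/f.png',np.hstack([cv2.resize(im,(400,300)),cv2.resize(t[130:250,155:315],(400,300))])[:,:,::-1])
E
```

```text
clock: 9.1
position: [546.6, -47.0, 94.8]
tcp_rot: [0.001, 0.651, 0.759, 0.0]
ft_force: [0.3, -0.2, -0.6]
gripper_width: 84.9
finger_force: 0.0
top rod along/across 0.7 3.3 ends across 8.8 -2.1 L 128.9
scene rod along/across -10.8 -0.4 ends across -0.0 -0.8 L 159.6
wrist rod along/across -9.1 1.4 ends across 1.9 0.9 L 150.8
```

View pics/f.png

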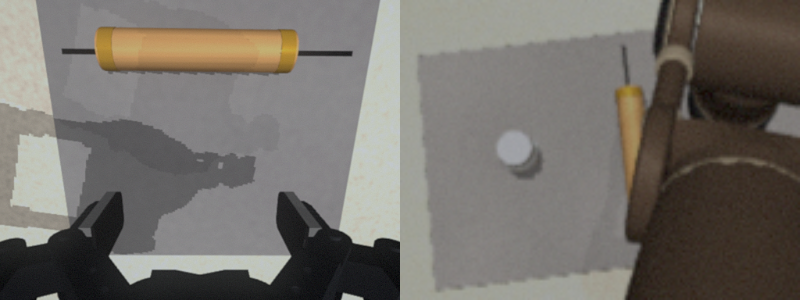

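The final view shows the rod over the line with a stub at each end (left 62–95, right 298–352, row 52). The jar is unmoved and the fingers are clear.

```bash
python3 -c "
from workcell import ticket
print(ticket.hand_in())"
```

```text
the job is handed in; nothing more can be done
None
```

I rolled the rod onto the line and handed the job in at about 9 s: it lies centred across the line to about 1 mm and parallel to it, but about 10 mm off midway along it, on the robot's side; nothing else was touched.

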